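# Shut and bolt the sprung lid of an instrument case

### The job

Shut the lid of the grey instrument case on the bench and bolt it: press the lid down against its spring lifters until it sits on the case, and slide the bolt on the lid into the keeper until its tip is fully home against the keeper's back, so that the lid stays shut when you let go. Be gentle: do not slam or force the lid, do not ram the bolt against the keeper, and leave the screwdriver, the jar and the bin where they are.

Things in the scene. Friction and masses are not known exactly. Their poses are not given: they have to be found in the camera images.
- case: Grey steel case fixed to the bench, open box 200 (x) by 240 (y) by 80 mm high, walls 6 mm. Origin: centre of its underside; z up. The lid's hinge runs along y at x = +100, z = 80 mm; the keeper is outside the front wall at x = -100 mm. Two spring lifter pins inside at x = -60, y = +/-102 mm rise 8 mm above the rim and hold the free lid popped up at 0.05 rad.
- front_wall: The case's wall at its x = -100 mm, 6 mm thick and 80 mm high, on whose top edge the shut lid comes to rest. Origin: middle of its foot; axes as the case's. It counts as forced or slammed above 20 N of contact.
- keeper: Steel keeper block for the bolt, 26 mm deep (x), 27 mm wide (y), 50 mm high, bolted outside the front wall; it stands 40 mm above the rim. Origin as point keeper_mouth; axes as the case's. The bolt counts as rammed against it above 25 N of contact.
- keeper_mouth (a point): Centre of the keeper's square hole, on its face towards the bolt (case x = -106 mm, z = 93 mm). The hole is 15 x 15 mm, 22 mm deep along the case's -x, with a closed back; above it the face is solid for 20 mm, so the bolt can only enter when the lid is pressed down.
- lid (a joint): Lid angle, rad: 0 = shut on the front wall, grows opening upward. Plate 200 x 240 x 4 mm, its underside on the hinge axis (shut, its top is 84 mm above the bench); hinge friction 0.5 N m keeps it where it is left. Below 0.05 it presses on the lifters: pressing it fully shut takes about 15 N at the handle, whose top swings 2 to 3 mm forward meanwhile; let go unbolted, it springs up.
- lid_edge (a point): Middle of the lid's free edge, on its top face, 200 mm from the hinge. Axes: the lid's (x along the lid towards the hinge, y along the hinge, z out of its top).
- bolt (a joint): Bolt travel in its guide on the lid, m: 0 = fully drawn back, grows as the bolt slides towards the free edge and the keeper. With the lid shut its tip reaches the keeper's mouth at 0.012 and the back of the hole (fully home) at 0.034. Friction about 3 N in the guide, about 6 N in the keeper under the lid's spring load; it stays where it is left.
- handle (a point): Centre of the bolt's upright handle, a black block 16 x 16 mm and 34 mm tall on a thin stem, 46 mm above the lid's top and 37 mm above the bolt's axis; its upper end is 17 mm higher. The guide brackets before and behind it stand 20 mm above the lid: fingertips must stay above that. Axes: the lid's. 135 mm from the hinge when drawn back, 169 mm when home.
- bolt_tip (a point): Tip of the steel bolt, a round rod 12 mm in diameter with a ball-shaped nose; this point is the nose's end, on the rod's axis, which lies 9 mm above the lid's top.
- driver_grip (a point): Screwdriver with yellow handle lying on the bench beside the case (bystander, to be left alone); point on its handle.
- jar_center (a point): Jar 56 mm in diameter and 75 mm tall standing beside the case (bystander); its centre.
- bin_center (a point): Blue open parts bin, 100 x 90 x 50 mm (bystander); its centre.

How it is judged:
On the way, in this order (a step that is already met when the one before it is completed fails the run):
1. the lid is pressed down shut (within 0.025 rad) with the bolt not yet home (value of joint lid below 0.025 rad and value of joint bolt below 0.028 m), for 0.1 s.
2. the bolt is slid fully into the keeper (within 2.5 mm of its back) (value of joint bolt above 0.0315 m and value of joint lid below 0.025 rad), for 0.2 s.
At the end, for the whole second after the job is handed in: The lid is shut (under 0.025 rad) and at rest, held by the bolt, whose tip is fully home in the keeper (bolt travel over 31.5 mm, within 2.5 mm of the back of the hole); the screwdriver, jar and bin are where they were (within 30 mm) (all of step 2 and velocity of joint lid below 0.02 rad/s and velocity of joint bolt below 0.005 m/s); the robot touches nothing.
It fails at once if the lid slammed or forced on the case (over 20 N) (contact force between front_wall and anything else above 20 N).
It fails at once if the bolt rammed against the keeper (over 25 N) (contact force between keeper and anything else above 25 N).
It fails at once if the screwdriver, jar or bin moved by more than 30 mm (distance of any of driver_grip, jar_center, bin_center from where it was at the start of the episode above 0.03 m).
It also fails if it takes over 69 s, if anything falls off the work surface, if the arm or the gripper's body presses on something with over 40 N, if the wrist force passes 120 N, or if a joint passes its speed limit or range.

### The arm

A 7-joint arm with a two-finger parallel gripper is mounted at the origin on the work surface. World frame = base frame: x ahead of the robot, y to its left, z up, the work surface at z = 0. Lengths are in m, angles in rad, forces in N, time in s.
With the tool pointing down it reaches from about 0.4 to 0.85 m from the base axis. Payload 10.4 kg.
Tool frame: the origin (TCP) lies on the front face of the gripper's body, between the roots of the fingers; the fingertips stand 73 mm ahead of it and the grasp point (between the pads) lies 54 mm ahead of it; z points along the fingers, y is the line along which they close (so a half turn about z gives the same grasp; the last joint's range is limited). The gripper opens to 85 mm and grips with 20 to 120 N. Pads are 22 mm wide; open, the fingers measure 114 mm over their backs; the gripper's body (76 mm by 85 mm) begins 54 mm behind the grasp point. The pads swing forward as they close: fully open they stand 13 mm farther back than shut.
Start: joints at [-1.199, 0.332, -0.065, 1.46, 0.022, 1.35, -0.088], TCP at [0.24, 0.577, 0.304] pointing down, gripper open.
Joint ranges: [-2.6, 2.6], [-0.5, 2.12], [-1.47, 1.34], [0.16, 2.42], [-1.27, 4.41], [0.06, 2.06], [-2.6, 2.6]. Speed limits (rad/s): [2.22, 2.22, 2.79, 2.79, 3.14, 3.14, 3.14].

### API

Orientations are given as a unit quaternion [x, y, z, w].
In Python, from workcell import manip gives the robot as it stands.
- The arm moves only by the shell command python3 -m jog 'ROWS' [FORCE]. ROWS is JSON, a list of rows, each an object with "grip": the gripper command: -1 is fully open, 1 is shut, values between are in proportion; "slide": the shift along the tool's x, y, z in cm, a list of three; "yaw": the turn about the tool's z in rad. A call has 1 to 8 rows; each row shifts and turns the commanded pose from where the row before left it, along the tool's axes as they then stand; what a row does not reach is not made up. A row lasts 1/10 s, in which the tool goes at most 50 mm and 8.59 degrees, less where a joint would pass 70% of its speed; a pose out of reach is approached as far as the arm can. A call with a gripper value outside its range is refused whole. The fingers move at their own pace and stop on an object; FORCE is the grip in N (left out, the last holds). Time passes only in rows, so rows that do not move let the fingers close. It gives the time, the measured TCP pose, the force, the opening and the grip force at its end, in the units of the state.
- manip.get_obs(): the state, without advancing time (a new reading comes with each control period).
- manip.camera(name): name is "scene" or "top"; returns the picture (480x640x3 uint8, blue, green, red); there is no depth.
- manip.calibration(name): a dict with "vfov" (degrees; the focal length in pixels is half the picture's height over the tangent of half this angle, whatever the lens; pixels are square), "cx", "cy" (the principal point, pixels), "k1" (the pictures are not rectified: a ray, as slopes to the right and down, at radius r is drawn at 1 + k1 r^2 times it, then the intrinsics apply), "camera_from_world" (4x4, takes a point from world to camera coordinates). Camera axes: x right, y down, z forward; pixel columns grow to the right and rows downward; lengths in m; the calibration is good to about 2 mm. A picture is of the moment at which its call begins. calibration takes no time and is no camera call.
- manip.hand_in(): hands the job in; it is judged then, once.
Trained networks look in the newest picture that a camera, given by its name, has taken for a name from the list of things; names that differ only in an ending like _2 or _b are one class to them, and where a whole thing is asked for, a point or a joint stands for the part that bears it (a point fixed in the world has none). Each returns a list of dicts, best first, with "conf" (0 to 1); they miss things now and then, are a little off and sometimes report something else, mostly with a low value. They report only what shows in the picture. A call takes as long as a camera call.
- manip.masks_of(thing, camera): "region" (480x640 bool, what is visible of it) and "centre" ([column, row] in pixels, amid what is visible of it).
The state is a dict: "clock": time; "joint_pos": joint angles; "joint_velocities": joint speeds; "tau": joint torques, N m; "position": TCP position; "ee_rot": TCP orientation; "ft_force": force on the tool from outside, world axes, zero at the start; "torque": the same for the moment, N m; "grip_width": opening from 0.0 (shut) to 1.0 (fully open); "grasp_force": force on a finger pad.
Only numpy, scipy, OpenCV 4.12 (cv2) and the standard library are available. Lean on these libraries where they do the work, as an engineer would, in place of code of your own. Each camera call takes 0.05 s, during which the arm holds its last target. There are 200 camera calls.

## Working session

There is one attempt and no reset: what is moved stays moved. The work goes in short steps, Python scripts to look and compute and a shell command to move; the robot and the scene stay as the last step left them, time stands still between calls to the robot, and variables do not carry over. Pictures are saved under pics/ and viewed, at most 10 in all, crops included, and the job is handed in when it is done.

```bash
mkdir -p pics; cat > h.py <<'E'
import numpy as np, cv2
from workcell import manip
from scipy.spatial.transform import Rotation as R
def K(n):
    c=manip.calibration(n); f=240/np.tan(np.radians(c["vfov"])/2); return c,f,np.array(c["camera_from_world"])
def proj(n,P):
    c,f,T=K(n); p=T[:3,:3]@np.array(P,float)+T[:3,3]; s=p[:2]/p[2]; s=s*(1+c["k1"]*(s@s)); return np.array([c["cx"],c["cy"]])+f*s
def ray(n,uv):
    c,f,T=K(n); d=(np.array(uv,float)-[c["cx"],c["cy"]])/f; s=d.copy()
    for _ in range(30): s=d/(1+c["k1"]*(s@s))
    Rm=T[:3,:3]; return -Rm.T@T[:3,3], Rm.T@np.array([s[0],s[1],1])
def atz(n,uv,z):
    o,d=ray(n,uv); return o+d*(z-o[2])/d[2]
def tri(uv1,uv2):
    o1,d1=ray("scene",uv1);o2,d2=ray("top",uv2)
    d1/=np.linalg.norm(d1); d2/=np.linalg.norm(d2)
    s=np.linalg.lstsq(np.stack([d1,-d2],1),o2-o1,rcond=None)[0]
    a=o1+s[0]*d1;b=o2+s[1]*d2; return (a+b)/2,np.linalg.norm(a-b)
E
python3 - <<'E'
from h import *
for n in("scene","top"):
    cv2.imwrite(f"pics/{n}0.png",manip.camera(n))
    c,f,T=K(n); print(n,f,c["cx"],c["cy"],c["k1"],(-T[:3,:3].T@T[:3,3]).round(3))
    for t in("handle","keeper","lid","bolt_tip","case","bin_center","jar_center","driver_grip"):
        for m in manip.masks_of(t,n)[:1]: print(t,round(m["conf"],2),np.round(m["centre"],1),m["region"].sum())
o=manip.get_obs(); print(o)
E
```

```text
scene 584.9635043721581 322.8676386010812 242.68332062963879 -0.06093939337959437 [1.027 0.551 1.163]
handle 0.55 [276.7 166.5] 276
keeper 0.47 [312.5 157.9] 148
lid 0.6 [273.6 187.1] 8760
bolt_tip 0.56 [277.2 169.3] 198
case 0.71 [334.8 205. ] 254
bin_center 0.75 [317.7 293.9] 2248
jar_center 0.97 [354.9 254.6] 765
driver_grip 0.85 [226.6 156.3] 372
top 464.1670187038633 314.96521280615053 243.29973725519238 -0.06121091117070439 [0.425 0.064 1.024]
handle 0.87 [410.2 236.6] 365
keeper 0.78 [407.4 295.1] 342
lid 0.62 [405.1 232.5] 9791
bolt_tip 0.69 [412.5 234.1] 368
case 0.66 [403.9 245.6] 12891
bin_center 0.94 [289.9 210.4] 1994
jar_center 0.79 [301.6 268.6] 580
driver_grip 0.94 [491.2 261.2] 542
{'clock': 0.9, 'joint_pos': array([-1.19860695,  0.33220497, -0.06469686,  1.46007245,  0.02163927,
        1.34989886, -0.08847875]), 'joint_velocities': array([-0.00108874, -0.00051998,  0.00081643,  0.00117497, -0.00151654,
        0.00022343, -0.00154771]), 'tau': array([ 8.21620984e-05, -6.25204396e+01,  4.89781494e-02, -3.91842663e+01,
        1.63404417e-02,  1.40751559e-03,  5.49385936e-05]), 'position': array([0.24038894, 0.57695003, 0.30394759]), 'ee_rot': array([1.96100795e-01, 9.80583742e-01, 5.38783220e-05, 1.97677758e-05]), 'ft_force': array([-0.30923448,  0.06621809, -0.4580351 ]), 'torque': array([-0.02651887,  0.01415663, -0.00857522]), 'grasp_force': 0.0, 'grip_width': 0.996385603126536}
```

View pics/scene0.png

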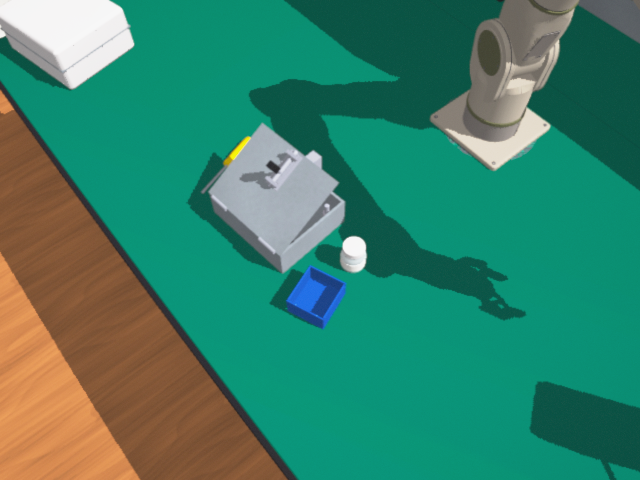

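View pics/top0.png

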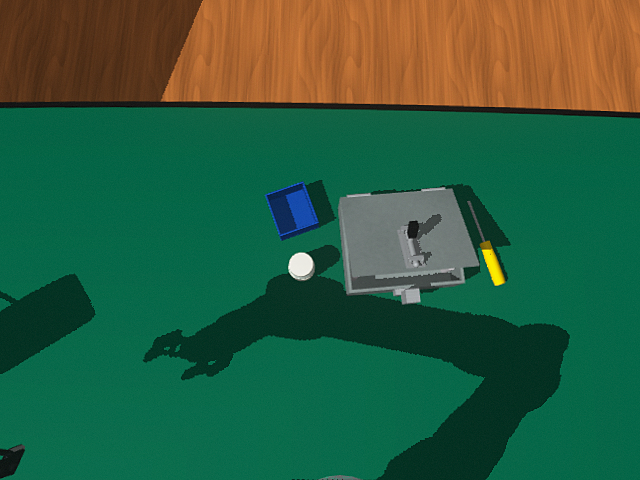

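Scene: the case is at about (280,195), its lid ajar with the black handle at (273,166). The keeper is at (313,158), the jar at (354,255) and the bin at (318,295). Top: the handle is at (412,230), the keeper at (410,296), the lid spans (340–478, 188–278), and the robot lies below. I'll zoom in for corners next.

```bash
python3 - <<'E'
import cv2
a=cv2.imread("pics/scene0.png")[115:275,200:355]; b=cv2.imread("pics/top0.png")[180:310,330:485]
cv2.imwrite("pics/cs.png",cv2.resize(a,None,fx=3.7,fy=3.7,interpolation=cv2.INTER_CUBIC))
cv2.imwrite("pics/ct.png",cv2.resize(b,None,fx=4.5,fy=4.5,interpolation=cv2.INTER_CUBIC))
E
```

```text
(no output)
```

View pics/cs.png

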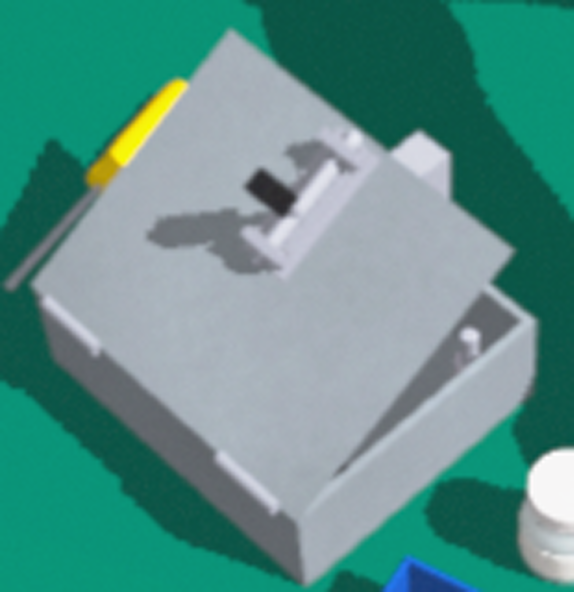

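View pics/ct.png

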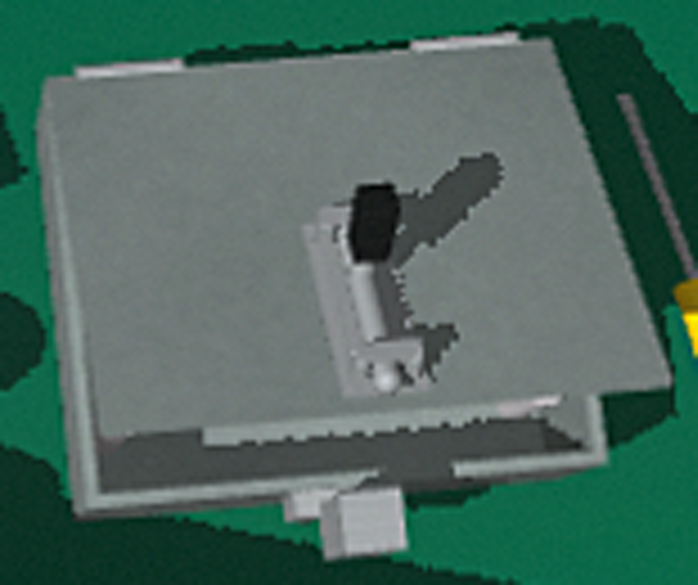

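```bash
cat >> h.py <<'E'
def lidpt(th,d,y,h): return np.array([.1-d*np.cos(th)+h*np.sin(th),y,.08+d*np.sin(th)+h*np.cos(th)])
def world(p,q):
    c,s=np.cos(p[2]),np.sin(p[2]); return np.array([p[0]+c*q[0]-s*q[1],p[1]+s*q[0]+c*q[1],q[2]])
E
cat > fit.py <<'E'
from h import *
from scipy.optimize import least_squares
S=lambda u,v:[(u+.5)/3.7-.5+200,(v+.5)/3.7-.5+115]
T=lambda u,v:[(u+.5)/4.5-.5+330,(v+.5)/4.5-.5+180]
L=lambda d,y,h=.004:(lambda p:lidpt(p[3],d,y,h)); C=lambda *q:(lambda p:np.array(q))
obs=[("scene",S(230,30),L(.2,-.12)),("scene",S(515,250),L(.2,.12)),("scene",S(35,287),L(0,-.12)),("scene",S(300,515),L(0,.12)),
("scene",S(537,320),C(-.1,.12,.08)),("scene",S(305,585),C(.1,.12,0)),
("top",T(103,437),L(.2,.12)),("top",T(672,386),L(.2,-.12)),("top",T(45,80),L(0,.12)),("top",T(552,40),L(0,-.12)),
("top",T(78,514),C(-.1,.12,.08)),("top",T(607,464),C(-.1,-.12,.08))]
res=lambda p:np.concatenate([proj(n,world(p,m(p)))-uv for n,uv,m in obs])
r=least_squares(res,[.5,-.1,.09,.3],loss="soft_l1"); p=r.x
print(p.round(4)); print(res(p).reshape(-1,2).round(1).tolist())
np.save("p.npy",p)
for n in("scene","top"):
  for b in (0,.005): print(n,"tip",b,proj(n,world(p,lidpt(p[3],.2,0,.013))).round(1),"handle",proj(n,world(p,lidpt(p[3],.135+b,0,.05))).round(1))
  print("keepertop",proj(n,world(p,[-.119,0,.12])).round(1))
E
python3 fit.py; python3 - <<'E'
from h import *
p=np.load("p.npy")
# keeper top corners, handle-centre by ray at several y
for uv in [(338,492),(403,488),(408,556),(328,560)]:
    w=atz("top",[(uv[0]+.5)/4.5-.5+330,(uv[1]+.5)/4.5-.5+180],.12)[:2]-p[:2]
    c,s=np.cos(p[2]),np.sin(p[2]); print("keeper case",(c*w[0]+s*w[1]).round(4),(-s*w[0]+c*w[1]).round(4))
E
```

```text
[ 0.6115 -0.1207  0.0996  0.4659]
[[1.4, -0.2], [0.5, -0.4], [-0.3, -0.9], [-0.4, 1.2], [0.8, -0.1], [1.3, 0.4], [-0.5, -0.2], [0.5, -0.0], [0.1, -0.3], [-0.4, -0.4], [2.2, -0.8], [0.6, -0.0]]
scene tip 0 [298.4 149.7] handle [273.1 167.8]
scene tip 0.005 [298.4 149.7] handle [274.5 165.9]
keepertop [313.9 156.1]
top tip 0 [417.  268.2] handle [412.4 228.2]
top tip 0.005 [417.  268.2] handle [412.9 230.3]
keepertop [412.9 295.7]
keeper case -0.1044 0.0143
keeper case -0.1052 -0.0142
keeper case -0.1346 -0.0127
keeper case -0.1332 0.0222
```

```bash
cat > go.py <<'E'
import sys
from h import *
p=np.load("p.npy"); o=manip.get_obs()
def rep(q): # q: case-frame TCP target
    Rm=R.from_quat(o["ee_rot"]).as_matrix(); w=world(p,q)
    print("slide cm",(Rm.T@(w-o["position"])*100).round(2)," tool y angle vs case y (deg, world)",np.degrees(np.arctan2(Rm[1,1],Rm[0,1])-np.pi/2-p[2]).round(2))
    d=o["position"]-world(p,[0,0,0]);c,s=np.cos(p[2]),np.sin(p[2])
    print("TCP case",[round(v,4) for v in(c*d[0]+s*d[1],-s*d[0]+c*d[1],d[2])],"F",o["ft_force"].round(1),"t",o["clock"],"w",round(o["grip_width"],3))
rep([float(v) for v in sys.argv[1:4]])
E
python3 -m jog '[{"grip":1,"slide":[0,0,0],"yaw":-0.14},{"grip":1,"slide":[0,0,0],"yaw":-0.14},{"grip":1,"slide":[0,0,0],"yaw":-0.14},{"grip":1,"slide":[0,0,0],"yaw":-0.074},{"grip":1,"slide":[0,0,0],"yaw":0},{"grip":1,"slide":[0,0,0],"yaw":0}]' 30
python3 go.py -.055 .06 .30
```

```text
clock: 1.5
position: [0.2404, 0.5769, 0.3039]
ee_rot: [-0.048, 0.999, 0.0, 0.0]
ft_force: [-0.3, -0.5, 0.8]
grip_width: 0.003
grasp_force: 0.0
slide cm [-24.68 -67.04   0.39]  tool y angle vs case y (deg, world) -0.17
TCP case [np.float64(-0.2999), np.float64(0.7311), np.float64(0.3039)] F [-0.3 -0.5  0.8] t 1.5 w 0.003
```

```bash
python3 -m jog '[{"grip":1,"slide":[-1.5,-4.2,0],"yaw":0},{"grip":1,"slide":[-1.5,-4.2,0],"yaw":0},{"grip":1,"slide":[-1.5,-4.2,0],"yaw":0},{"grip":1,"slide":[-1.5,-4.2,0],"yaw":0},{"grip":1,"slide":[-1.5,-4.2,0],"yaw":0},{"grip":1,"slide":[-1.5,-4.2,0],"yaw":0},{"grip":1,"slide":[-1.5,-4.2,0],"yaw":0},{"grip":1,"slide":[-1.5,-4.2,0],"yaw":0}]' >/dev/null
python3 -m jog '[{"grip":1,"slide":[-1.5,-4.2,0],"yaw":0},{"grip":1,"slide":[-1.5,-4.2,0],"yaw":0},{"grip":1,"slide":[-1.5,-4.2,0],"yaw":0},{"grip":1,"slide":[-1.5,-4.2,0],"yaw":0},{"grip":1,"slide":[-1.5,-4.2,0],"yaw":0},{"grip":1,"slide":[-1.5,-4.2,0],"yaw":0},{"grip":1,"slide":[0,0,0],"yaw":0},{"grip":1,"slide":[0,0,0],"yaw":0}]'
python3 go.py -.055 .06 .25
```

```text
clock: 3.1
position: [0.5078, 0.0118, 0.3039]
ee_rot: [-0.048, 0.999, 0.0, -0.0]
ft_force: [-0.0, -0.7, 0.4]
grip_width: -0.0
grasp_force: 0.0
slide cm [-3.54 -8.2   5.38]  tool y angle vs case y (deg, world) -0.26
TCP case [np.float64(-0.0901), np.float64(0.1422), np.float64(0.3039)] F [-0.  -0.7  0.4] t 3.1 w -0.0
```

```bash
python3 -m jog '[{"grip":1,"slide":[-1.8,-4.1,0],"yaw":0},{"grip":1,"slide":[-1.7,-4.1,0],"yaw":0},{"grip":1,"slide":[0,0,2.5],"yaw":0},{"grip":1,"slide":[0,0,2],"yaw":0},{"grip":1,"slide":[0,0,0.5],"yaw":0},{"grip":1,"slide":[0,0,0.5],"yaw":0},{"grip":1,"slide":[0,0,0.5],"yaw":0},{"grip":1,"slide":[0,0,0.5],"yaw":0}]'
python3 go.py -.055 .06 .169
```

```text
clock: 3.9
position: [0.5509, -0.065, 0.2395]
ee_rot: [-0.05, 0.999, 0.0, 0.001]
ft_force: [0.4, 0.8, 1.8]
grip_width: 0.001
grasp_force: 0.3
slide cm [ 0.04 -0.15  7.05]  tool y angle vs case y (deg, world) 0.01
TCP case [np.float64(-0.0548), np.float64(0.0615), np.float64(0.2395)] F [0.4 0.8 1.8] t 3.9 w 0.001
```

```bash
python3 -m jog '[{"grip":1,"slide":[0,0,0.6],"yaw":0},{"grip":1,"slide":[0,0,0.7],"yaw":0},{"grip":1,"slide":[0,0,0.7],"yaw":0},{"grip":1,"slide":[0,0,0.7],"yaw":0},{"grip":1,"slide":[0,0,0.7],"yaw":0},{"grip":1,"slide":[0,0,0.7],"yaw":0},{"grip":1,"slide":[0,0,0.5],"yaw":0},{"grip":1,"slide":[0,0,0.3],"yaw":0}]'
python3 go.py -.055 .06 .169
```

```text
clock: 4.7
position: [0.5504, -0.0655, 0.1893]
ee_rot: [-0.05, 0.999, 0.0, -0.0]
ft_force: [0.9, 0.6, 0.6]
grip_width: -0.002
grasp_force: 0.2
slide cm [-0.04 -0.11  2.03]  tool y angle vs case y (deg, world) -0.03
TCP case [np.float64(-0.0553), np.float64(0.0611), np.float64(0.1893)] F [0.9 0.6 0.6] t 4.7 w -0.002
```

```bash
python3 -m jog '[{"grip":1,"slide":[0,0,0.4],"yaw":0},{"grip":1,"slide":[0,0,0.4],"yaw":0},{"grip":1,"slide":[0,0,0.4],"yaw":0},{"grip":1,"slide":[0,0,0.3],"yaw":0},{"grip":1,"slide":[0,0,0.3],"yaw":0},{"grip":1,"slide":[0,0,0.1],"yaw":0}]'
python3 - <<'E'
from h import *
a=manip.camera("scene")[115:275,200:355];b=manip.camera("top")[180:310,330:485]
f=lambda i:cv2.resize(i,(400,390),interpolation=cv2.INTER_CUBIC)
cv2.imwrite("pics/p1.png",np.hstack([f(a),f(b)]))
E
```

```text
clock: 5.3
position: [0.5504, -0.0655, 0.1705]
ee_rot: [-0.05, 0.999, 0.0, -0.0]
ft_force: [0.0, 0.6, -0.3]
grip_width: -0.002
grasp_force: 0.1
```

View pics/p1.png

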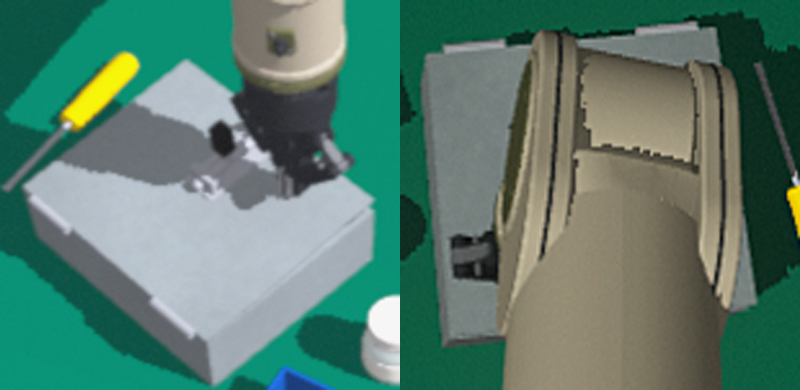

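The lid is down near its lifters, and the gripper is touching it beside the handle (handle at crop (222,137)). I'll raise the arm and check where the handle is.

```bash
python3 -m jog '[{"grip":1,"slide":[0,0,-3],"yaw":0},{"grip":0,"slide":[0,3,-4],"yaw":0},{"grip":0,"slide":[0,4,-1.5],"yaw":0},{"grip":0,"slide":[0,4,0],"yaw":0},{"grip":0,"slide":[0,4,0],"yaw":0},{"grip":0,"slide":[0,0,0],"yaw":0}]'
python3 - <<'E'
from h import *
p=np.load("p.npy")
a=manip.camera("scene");b=manip.camera("top")
c={}
for n in("scene","top"):
  for t in("handle","bolt_tip"):
    for m in manip.masks_of(t,n)[:1]: c[n,t]=m["centre"]; print(n,t,m["conf"],np.round(m["centre"],1),m["region"].sum())
  for th in(0.04,.05,.07): print(th,proj(n,world(p,lidpt(th,.135,0,.05))).round(1),"corners",[proj(n,world(p,lidpt(th,.2,y,.004))).round(1).tolist() for y in(.12,-.12)])
f=lambda i:cv2.resize(i,(400,390),interpolation=cv2.INTER_CUBIC)
cv2.imwrite("pics/p2.png",np.hstack([f(a[115:275,200:355]),f(b[180:310,330:485])]))
E
python3 go.py -.032 0 .25
```

```text
clock: 6.0
position: [0.5348, 0.0903, 0.2561]
ee_rot: [-0.054, 0.999, 0.001, 0.0]
ft_force: [0.2, -0.5, 0.2]
grip_width: 0.501
grasp_force: 0.0
scene handle 0.7 [286.5 173.8] 250
scene bolt_tip 0.61 [286.7 176.1] 331
0.04 [286.3 173.1] corners [[345.6, 198.0], [273.2, 140.9]]
0.05 [286.  172.9] corners [[345.6, 197.5], [273.1, 140.4]]
0.07 [285.6 172.4] corners [[345.5, 196.6], [272.9, 139.3]]
top handle 0.67 [407.5 295.9] 356
0.04 [409.1 251.1] corners [[349.6, 292.4], [466.9, 281.9]]
0.05 [409.2 250.7] corners [[349.7, 292.2], [467.3, 281.8]]
0.07 [409.5 249.8] corners [[349.8, 291.9], [467.9, 281.4]]
slide cm [ -2.36 -20.95   0.6 ]  tool y angle vs case y (deg, world) -0.15
TCP case [np.float64(-0.0551), np.float64(0.2096), np.float64(0.256)] F [-1.  -0.5 -0.5] t 6.3 w 0.5
```

View pics/p2.png

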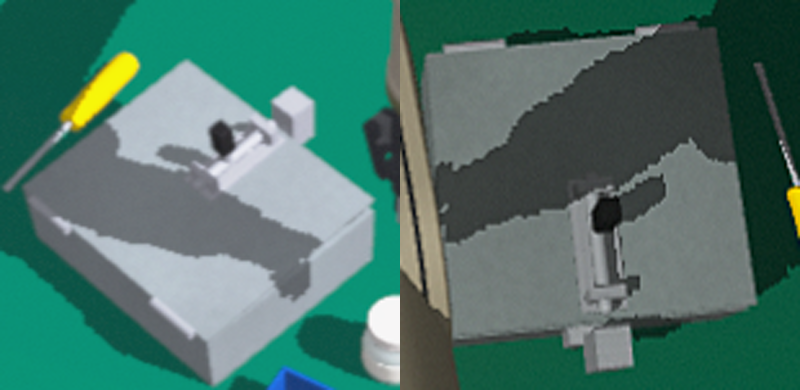

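The handle is at crop top (606,213), about pixel (410,251), which fits θ≈0.05 and bolt 0. I'll move above it.

```bash
python3 -m jog '[{"grip":0,"slide":[-0.5,-4.2,0],"yaw":0},{"grip":0,"slide":[-0.5,-4.2,0],"yaw":0},{"grip":0,"slide":[-0.5,-4.2,0],"yaw":0},{"grip":0,"slide":[-0.5,-4.2,0],"yaw":0},{"grip":0,"slide":[-0.3,-4.1,0],"yaw":0},{"grip":0,"slide":[0,0,0],"yaw":0},{"grip":0,"slide":[0,0,0],"yaw":0}]'
python3 go.py -.0325 0 .194
```

```text
clock: 7.0
position: [0.5789, -0.124, 0.2557]
ee_rot: [-0.048, 0.999, -0.0, -0.0]
ft_force: [-0.5, 1.1, 0.7]
grip_width: 0.501
grasp_force: 0.0
slide cm [-0.03  0.    6.17]  tool y angle vs case y (deg, world) -0.24
TCP case [np.float64(-0.0328), np.float64(-0.0), np.float64(0.2557)] F [-0.5  1.1  0.7] t 7.0 w 0.501
```

```bash
python3 -m jog '[{"grip":0,"slide":[0,0,2],"yaw":0},{"grip":0,"slide":[0,0,2],"yaw":0},{"grip":0,"slide":[0,0,1.5],"yaw":0},{"grip":0,"slide":[0,0,0.6],"yaw":0},{"grip":0.4,"slide":[0,0,0],"yaw":0},{"grip":0.5,"slide":[0,0,0],"yaw":0}]' 40
python3 -m jog '[{"grip":0.6,"slide":[0,0,0],"yaw":0},{"grip":0.7,"slide":[0,0,0],"yaw":0},{"grip":1,"slide":[0,0,0],"yaw":0},{"grip":1,"slide":[0,0,0],"yaw":0},{"grip":1,"slide":[0,0,0],"yaw":0}]' 40
python3 go.py -.0325 0 .194
```

```text
clock: 7.6
position: [0.5796, -0.1219, 0.1956]
ee_rot: [-0.05, 0.999, -0.0, 0.0]
ft_force: [0.2, -1.2, -0.3]
grip_width: 0.25
grasp_force: 0.0
clock: 8.1
position: [0.5796, -0.1241, 0.196]
ee_rot: [-0.049, 0.999, -0.001, 0.001]
ft_force: [1.4, -6.0, -1.4]
grip_width: 0.18
grasp_force: 41.5
slide cm [0.04 0.02 0.2 ]  tool y angle vs case y (deg, world) -0.14
TCP case [np.float64(-0.0321), np.float64(-0.0002), np.float64(0.196)] F [ 1.4 -6.  -1.4] t 8.1 w 0.18
```

```bash
python3 -m jog '[{"grip":1,"slide":[0,-0.15,0],"yaw":0},{"grip":1,"slide":[0.03,0,0.1],"yaw":0},{"grip":1,"slide":[0.03,0,0.1],"yaw":0},{"grip":1,"slide":[0.03,0,0.1],"yaw":0},{"grip":1,"slide":[0,0,0],"yaw":0}]'
python3 go.py -.0325 0 .19
```

```text
clock: 8.6
position: [0.5788, -0.1244, 0.1925]
ee_rot: [-0.049, 0.999, -0.001, 0.001]
ft_force: [-2.0, -5.0, 3.8]
grip_width: 0.178
grasp_force: 42.5
slide cm [-0.05  0.04  0.25]  tool y angle vs case y (deg, world) -0.06
TCP case [np.float64(-0.033), np.float64(-0.0004), np.float64(0.1925)] F [-2.  -5.   3.8] t 8.6 w 0.178
```

```bash
python3 -m jog '[{"grip":1,"slide":[0,-0.1,0.1],"yaw":0},{"grip":1,"slide":[0.03,0,0.1],"yaw":0},{"grip":1,"slide":[0,0,0],"yaw":0}]'
python3 -m jog '[{"grip":1,"slide":[0.03,0,0.1],"yaw":0},{"grip":1,"slide":[0,0,0],"yaw":0}]'
python3 go.py -.0325 0 .19
```

```text
clock: 8.9
position: [0.5794, -0.1245, 0.1914]
ee_rot: [-0.05, 0.999, 0.0, 0.002]
ft_force: [-2.2, -2.9, 9.4]
grip_width: 0.181
grasp_force: 43.4
clock: 9.1
position: [0.5793, -0.1246, 0.1907]
ee_rot: [-0.05, 0.999, 0.0, 0.002]
ft_force: [-0.8, -2.4, 12.1]
grip_width: 0.18
grasp_force: 43.8
slide cm [0.01 0.06 0.07]  tool y angle vs case y (deg, world) -0.01
TCP case [np.float64(-0.0324), np.float64(-0.0006), np.float64(0.1907)] F [-0.8 -2.4 12.1] t 9.1 w 0.18
```

```bash
python3 -m jog '[{"grip":1,"slide":[0,0,0.1],"yaw":0},{"grip":1,"slide":[0,0,0],"yaw":0}]'
python3 -m jog '[{"grip":1,"slide":[0,0,0.1],"yaw":0},{"grip":1,"slide":[0,0,0],"yaw":0}]'
python3 go.py -.0325 0 .19
python3 - <<'E'
from h import *
p=np.load("p.npy")
a=manip.camera("scene")
for th in(0,.01,.02,.03): print(th,[proj("scene",world(p,lidpt(th,.2,y,.004))).round(1).tolist() for y in(.12,-.12)])
cv2.imwrite("pics/p3.png",cv2.resize(a[125:225,255:355],(600,600),interpolation=cv2.INTER_CUBIC))
E
```

```text
clock: 9.3
position: [0.5794, -0.1245, 0.1899]
ee_rot: [-0.05, 0.999, 0.0, 0.002]
ft_force: [-2.3, -1.8, 12.8]
grip_width: 0.184
grasp_force: 43.9
clock: 9.5
position: [0.5796, -0.1246, 0.1891]
ee_rot: [-0.05, 0.999, -0.0, 0.002]
ft_force: [-2.4, -1.1, 13.6]
grip_width: 0.18
grasp_force: 44.1
slide cm [ 0.03  0.06 -0.09]  tool y angle vs case y (deg, world) -0.01
TCP case [np.float64(-0.0322), np.float64(-0.0006), np.float64(0.1891)] F [-2.4 -1.1 13.6] t 9.5 w 0.18
0 [[345.6, 200.0], [273.6, 143.0]]
0.01 [[345.6, 199.5], [273.5, 142.5]]
0.02 [[345.6, 199.0], [273.4, 142.0]]
0.03 [[345.6, 198.5], [273.3, 141.4]]
```

View pics/p3.png

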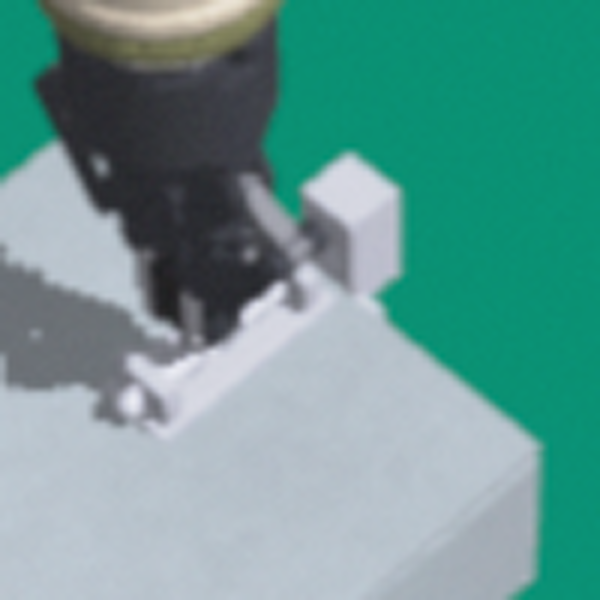

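The lid looks nearly shut, with its corner at crop (543,450), about pixel (345.4,199.9). I'll press on until the wall contact shows as a steeper rise in force.

```bash
for i in 1 ; do python3 -m jog '[{"grip":1,"slide":[0,0,0.05],"yaw":0},{"grip":1,"slide":[0,0,0],"yaw":0}]' | egrep 'posi|ft_'
python3 -m jog '[{"grip":1,"slide":[0,0,0.05],"yaw":0},{"grip":1,"slide":[0,0,0],"yaw":0}]'| egrep 'posi|ft_'
python3 -m jog '[{"grip":1,"slide":[0,0,0.05],"yaw":0},{"grip":1,"slide":[0,0,0],"yaw":0}]'| egrep 'posi|ft_'; done
```

```text
position: [0.5796, -0.1246, 0.1886]
ft_force: [-0.5, -1.4, 15.0]
position: [0.5796, -0.1245, 0.1882]
ft_force: [-1.5, -2.2, 14.6]
position: [0.5797, -0.1246, 0.1878]
ft_force: [-1.9, -1.4, 16.1]
```

```bash
python3 -m jog '[{"grip":1,"slide":[0,0,0.05],"yaw":0},{"grip":1,"slide":[0,0,0],"yaw":0}]' | egrep 'posi|ft_'
python3 -m jog '[{"grip":1,"slide":[0,0,0.05],"yaw":0},{"grip":1,"slide":[0,0,0],"yaw":0}]'| egrep 'posi|ft_'
python3 -m jog '[{"grip":1,"slide":[0,0,0],"yaw":0},{"grip":1,"slide":[0,0,0],"yaw":0}]'| egrep 'posi|ft_'
```

```text
position: [0.5797, -0.1245, 0.1873]
ft_force: [-2.1, -2.3, 15.5]
position: [0.5797, -0.1246, 0.1868]
ft_force: [-1.5, -1.6, 15.2]
position: [0.5797, -0.1245, 0.1868]
ft_force: [-2.3, -1.8, 16.7]
```

```bash
python3 -m jog '[{"grip":1,"slide":[0,0,0],"yaw":0},{"grip":1,"slide":[0,0,0],"yaw":0},{"grip":1,"slide":[0,0,0],"yaw":0}]' 100
python3 -m jog '[{"grip":1,"slide":[0,0,0.05],"yaw":0},{"grip":1,"slide":[0,0,0],"yaw":0}]'| egrep 'posi|ft_'
python3 -m jog '[{"grip":1,"slide":[0,0,0.05],"yaw":0},{"grip":1,"slide":[0,0,0],"yaw":0}]'| egrep 'posi|ft_'
```

```text
clock: 11.05
position: [0.5797, -0.1245, 0.1868]
ee_rot: [-0.05, 0.999, -0.0, 0.003]
ft_force: [-2.2, -2.0, 16.3]
grip_width: 0.174
grasp_force: 97.2
position: [0.5798, -0.1245, 0.1864]
ft_force: [-2.9, -1.0, 16.8]
position: [0.5799, -0.1245, 0.1861]
ft_force: [-2.8, -1.4, 17.5]
```

```bash
python3 - <<'E'
from h import *
a=manip.camera("scene"); cv2.imwrite("pics/raw4.png",a)
old=cv2.resize(cv2.imread("pics/p2.png")[:,:400],(155,160),interpolation=cv2.INTER_AREA)
f=lambda i:cv2.resize(i,(400,560),interpolation=cv2.INTER_CUBIC)
cv2.imwrite("pics/p4.png",np.hstack([f(old[60:130,100:150]),f(a[175:245,300:350])]))
E
```

```text
(no output)
```

View pics/p4.png

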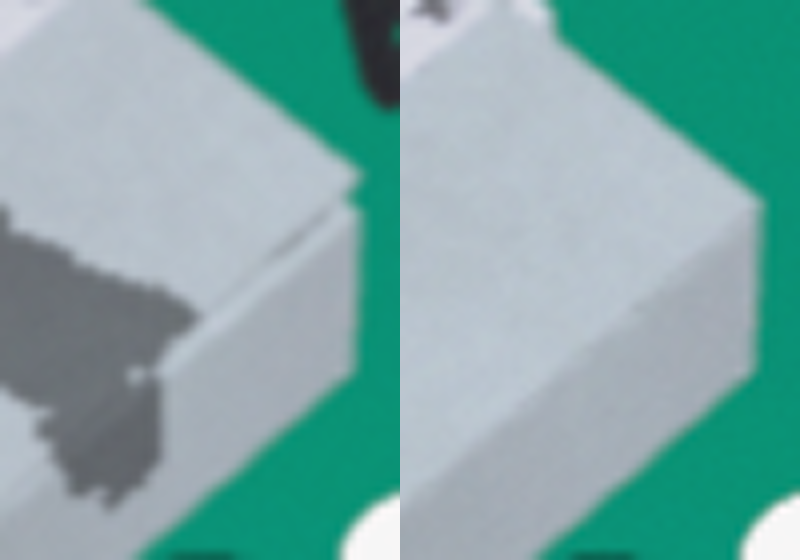

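The right half shows the lid seated, with its corner at crop (760,200) and no gap. At the left (before) there was a gap at (350,195). Next I'll slide the bolt towards the keeper.

```bash
python3 -m jog '[{"grip":1,"slide":[0.2,0,0],"yaw":0},{"grip":1,"slide":[0.2,0,0],"yaw":0},{"grip":1,"slide":[0.2,0,0],"yaw":0},{"grip":1,"slide":[0.2,0,0],"yaw":0},{"grip":1,"slide":[0,0,0],"yaw":0}]'| egrep 'posi|ft_'
python3 -m jog '[{"grip":1,"slide":[0.1,0,0],"yaw":0},{"grip":1,"slide":[0.1,0,0],"yaw":0},{"grip":1,"slide":[0,0,0],"yaw":0}]'| egrep 'posi|ft_'; python3 go.py 0 0 .18
```

```text
position: [0.5726, -0.1252, 0.1862]
ft_force: [2.0, -1.1, 14.7]
position: [0.5708, -0.1254, 0.1862]
ft_force: [2.5, -1.6, 13.5]
slide cm [-4.1   0.06  0.65]  tool y angle vs case y (deg, world) 0.01
TCP case [np.float64(-0.041), np.float64(-0.0006), np.float64(0.1862)] F [ 2.5 -1.6 13.5] t 12.3 w 0.17
```

```bash
python3 -m jog '[{"grip":1,"slide":[0.1,0,0.03],"yaw":0},{"grip":1,"slide":[0.1,0,0],"yaw":0},{"grip":1,"slide":[0.1,0,0],"yaw":0},{"grip":1,"slide":[0,0,0],"yaw":0}]'| egrep 'posi|ft_'
python3 -m jog '[{"grip":1,"slide":[0.1,0,0],"yaw":0},{"grip":1,"slide":[0.1,0,0],"yaw":0},{"grip":1,"slide":[0,0,0],"yaw":0}]'| egrep 'posi|ft_'; python3 go.py 0 0 .18
```

```text
position: [0.568, -0.1257, 0.1861]
ft_force: [2.6, -0.9, 14.9]
position: [0.566, -0.1258, 0.1861]
ft_force: [3.2, -1.1, 15.2]
slide cm [-4.57  0.06  0.65]  tool y angle vs case y (deg, world) 0.01
TCP case [np.float64(-0.0458), np.float64(-0.0006), np.float64(0.1861)] F [ 3.2 -1.1 15.2] t 13.0 w 0.17
```

```bash
python3 -m jog '[{"grip":1,"slide":[0.1,0,0],"yaw":0},{"grip":1,"slide":[0.1,0,0],"yaw":0},{"grip":1,"slide":[0.1,0,0],"yaw":0},{"grip":1,"slide":[0,0,0],"yaw":0}]'| egrep 'posi|ft_'
python3 -m jog '[{"grip":1,"slide":[0.1,0,0],"yaw":0},{"grip":1,"slide":[0.1,0,0],"yaw":0},{"grip":1,"slide":[0,0,0],"yaw":0}]'| egrep 'posi|ft_'; python3 go.py 0 0 .18
```

```text
position: [0.563, -0.1261, 0.1859]
ft_force: [2.8, -2.3, 13.1]
position: [0.561, -0.1264, 0.1857]
ft_force: [3.0, -2.2, 12.3]
slide cm [-5.08  0.06  0.61]  tool y angle vs case y (deg, world) 0.01
TCP case [np.float64(-0.0509), np.float64(-0.0006), np.float64(0.1857)] F [ 3.  -2.2 12.3] t 13.7 w 0.171
```

```bash
python3 -m jog '[{"grip":1,"slide":[0.15,0,0],"yaw":0},{"grip":1,"slide":[0.15,0,0],"yaw":0},{"grip":1,"slide":[0.1,0,0],"yaw":0},{"grip":1,"slide":[0,0,0],"yaw":0}]'| egrep 'posi|ft_'
python3 -m jog '[{"grip":1,"slide":[0.15,0,0],"yaw":0},{"grip":1,"slide":[0.15,0,0],"yaw":0},{"grip":1,"slide":[0.1,0,0],"yaw":0},{"grip":1,"slide":[0,0,0],"yaw":0}]'| egrep 'posi|ft_'; python3 go.py 0 0 .18
```

```text
position: [0.5571, -0.1267, 0.1856]
ft_force: [4.8, -2.1, 9.9]
position: [0.5531, -0.1271, 0.1856]
ft_force: [4.9, -2.4, 10.3]
slide cm [-5.87  0.05  0.61]  tool y angle vs case y (deg, world) 0.01
TCP case [np.float64(-0.0587), np.float64(-0.0005), np.float64(0.1856)] F [ 4.9 -2.4 10.3] t 14.5 w 0.17
```

Travel is about 27 mm by the tool, with friction of 5 N. From here I'll use smaller steps until it stops.

```bash
python3 -m jog '[{"grip":1,"slide":[0.1,0,0],"yaw":0},{"grip":1,"slide":[0.1,0,0],"yaw":0},{"grip":1,"slide":[0.1,0,0],"yaw":0},{"grip":1,"slide":[0,0,0],"yaw":0}]'| egrep 'posi|ft_'
python3 -m jog '[{"grip":1,"slide":[0.1,0,0],"yaw":0},{"grip":1,"slide":[0.05,0,0],"yaw":0},{"grip":1,"slide":[0,0,0],"yaw":0}]'| egrep 'posi|ft_'; python3 go.py 0 0 .18
```

```text
position: [0.5502, -0.1274, 0.1856]
ft_force: [6.2, -1.5, 9.1]
position: [0.5487, -0.1275, 0.1856]
ft_force: [5.3, -2.9, 9.6]
slide cm [-6.31  0.05  0.61]  tool y angle vs case y (deg, world) 0.02
TCP case [np.float64(-0.0631), np.float64(-0.0005), np.float64(0.1856)] F [ 5.3 -2.9  9.6] t 15.2 w 0.17
```

```bash
for s in 1; do python3 -m jog '[{"grip":1,"slide":[0.05,0,0],"yaw":0},{"grip":1,"slide":[0.05,0,0],"yaw":0},{"grip":1,"slide":[0,0,0],"yaw":0}]'| egrep 'posi|ft_'
python3 -m jog '[{"grip":1,"slide":[0.05,0,0],"yaw":0},{"grip":1,"slide":[0.05,0,0],"yaw":0},{"grip":1,"slide":[0,0,0],"yaw":0}]'| egrep 'posi|ft_';done; python3 go.py 0 0 .18
```

```text
position: [0.5478, -0.1276, 0.1856]
ft_force: [4.8, -1.1, 9.5]
position: [0.5467, -0.1278, 0.1856]
ft_force: [5.7, -2.4, 9.6]
slide cm [-6.51  0.05  0.61]  tool y angle vs case y (deg, world) 0.02
TCP case [np.float64(-0.0652), np.float64(-0.0005), np.float64(0.1856)] F [ 5.7 -2.4  9.6] t 15.8 w 0.168
```

```bash
python3 -m jog '[{"grip":1,"slide":[0.05,0,0],"yaw":0},{"grip":1,"slide":[0,0,0],"yaw":0}]'| egrep 'posi|ft_'
python3 -m jog '[{"grip":1,"slide":[0.05,0,0],"yaw":0},{"grip":1,"slide":[0,0,0],"yaw":0}]'| egrep 'posi|ft_'
python3 -m jog '[{"grip":1,"slide":[0.05,0,0],"yaw":0},{"grip":1,"slide":[0,0,0],"yaw":0}]'| egrep 'posi|ft_'; python3 go.py 0 0 .18
```

```text
position: [0.5463, -0.1278, 0.1856]
ft_force: [5.9, -2.1, 10.0]
position: [0.5458, -0.1278, 0.1856]
ft_force: [6.0, -2.8, 10.4]
position: [0.5454, -0.1279, 0.1856]
ft_force: [5.6, -2.3, 9.5]
slide cm [-6.64  0.05  0.62]  tool y angle vs case y (deg, world) 0.02
TCP case [np.float64(-0.0665), np.float64(-0.0005), np.float64(0.1856)] F [ 5.6 -2.3  9.5] t 16.4 w 0.168
```

```bash
python3 -m jog '[{"grip":1,"slide":[0.05,0,0],"yaw":0},{"grip":1,"slide":[0,0,0],"yaw":0}]'| egrep 'posi|ft_'
python3 -m jog '[{"grip":1,"slide":[0.05,0,0],"yaw":0},{"grip":1,"slide":[0,0,0],"yaw":0}]'| egrep 'posi|ft_'
python3 -m jog '[{"grip":1,"slide":[0.05,0,0],"yaw":0},{"grip":1,"slide":[0,0,0],"yaw":0}]'| egrep 'posi|ft_'; python3 go.py 0 0 .18
```

```text
position: [0.5452, -0.1279, 0.1856]
ft_force: [7.9, -2.0, 8.1]
position: [0.5451, -0.1279, 0.1857]
ft_force: [10.8, -2.0, 6.1]
position: [0.5449, -0.1278, 0.1857]
ft_force: [11.1, -2.9, 4.7]
slide cm [-6.69  0.04  0.65]  tool y angle vs case y (deg, world) 0.05
TCP case [np.float64(-0.067), np.float64(-0.0004), np.float64(0.1857)] F [11.1 -2.9  4.7] t 17.0 w 0.177
```

The bolt has reached a firm stop, with the force rising from 6 to 11 N. I'll release, lift away and check.

```bash
python3 -m jog '[{"grip":0.3,"slide":[0,0,0],"yaw":0},{"grip":0.3,"slide":[0,0,0],"yaw":0},{"grip":0.3,"slide":[0,0,0],"yaw":0},{"grip":0.3,"slide":[0,0,-1],"yaw":0},{"grip":0.3,"slide":[0,0,-3],"yaw":0},{"grip":0.3,"slide":[0,0,-4],"yaw":0},{"grip":0.3,"slide":[0,4,0],"yaw":0},{"grip":0.3,"slide":[0,4.5,0],"yaw":0}]' | egrep 'posi|ft_|wid'
python3 -m jog '[{"grip":0.3,"slide":[0,4.5,0],"yaw":0},{"grip":0.3,"slide":[0,4.5,0],"yaw":0},{"grip":0.3,"slide":[0,4.5,0],"yaw":0},{"grip":0.3,"slide":[0,0,0],"yaw":0},{"grip":0.3,"slide":[0,0,0],"yaw":0}]' | egrep 'cloc|posi|ft_'
python3 - <<'E'
from h import *
p=np.load("p.npy")
a=manip.camera("scene");b=manip.camera("top")
for n in("scene","top"):
  for m in manip.masks_of("handle",n)[:2]: print(n,m["conf"],np.round(m["centre"],1))
  print([proj(n,world(p,lidpt(0,.135+q,0,.05))).round(1) for q in(.0,.03,.034)])
f=lambda i:cv2.resize(i,(400,390),interpolation=cv2.INTER_CUBIC)
cv2.imwrite("pics/p5.png",np.hstack([f(a[115:275,200:355]),f(b[180:310,330:485])]))
E
```

```text
position: [0.5325, -0.0444, 0.265]
ft_force: [0.6, 0.8, -0.3]
grip_width: 0.352
clock: 18.3
position: [0.5187, 0.0914, 0.2635]
ft_force: [1.0, -1.1, 0.7]
scene 0.62 [297.1 169.3]
[array([287.1, 174.1]), array([296.8, 166.5]), array([298.1, 165.5])]
top 0.54 [407.9 269.7]
top 0.45 [405.8 296.3]
[array([408.7, 252.6]), array([410.6, 267.7]), array([410.8, 269.7])]
```

View pics/p5.png

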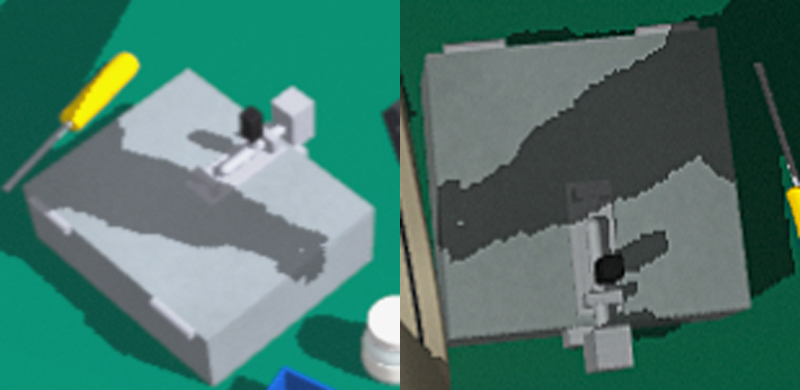

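The lid is shut with the bolt in the keeper. The handle is at top pixel row 269.7, exactly as predicted for 34 mm of travel, and the arm is clear.

```bash
python3 -c "
from workcell import manip
print(manip.hand_in())"
```

```text
the job is handed in; nothing more can be done
None
```

I shut the lid and slid the bolt home until it met a firm stop. The last picture shows the lid still shut after release, with the handle at the position for full travel. I handed the job in at about 18 s, but it returned no verdict.

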